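# Hook down the blue locker flap

## Task

Pick up the orange-handled hook rod, pass its downward prong from above through the steel eye of the blue flap, and with it swing the blue flap all the way down to its stop. Then unhook the rod and lay it back in both saddles of its stand, hook pointing the way it did at the start. Leave the white flap shut.

Things in the scene. Friction and masses are not known exactly. Their poses are not given: they have to be found in the camera images.
- hook_rod: Loose hook rod, 0.12 kg, lying level in its stand: orange handle 120 x 20 x 20 mm, then an 8 mm steel rod whose far end is bent straight down into an 8 mm thick prong. Origin on the prong's axis, 25 mm below the rod's centre line, 29 mm above the prong's tip. x along the rod away from the handle, z up. Handle centre at x = -130, z = +25 mm: grip there across y, from above, between the saddles.
- rod_stand: Fixed stand: base 120 x 70 x 8 mm, two grey saddles 8 mm thick at x = -40 and +40 mm, each a flat seat 55 mm above the table, 44 mm wide between ears 12 mm high, 6 thick. Origin on the table under its centre, x along the lying rod towards its hook, z up. With the rod in place the rod's origin is at x = 130, y = 0, z = 40 mm here, its handle centred over the stand.
- blue_eye (a point): Centre of the steel eye (6 mm wire, 38 mm inside) at the top of the blue flap. Frame fixed to the flap (10 thick, 110 high, 180 mm wide): flap shut, x points level into the locker, y along the hinge, z up. Hinge line at x = +39, z = -117 mm here, flap face at x = +29. Shut, the ring's robot side is 11 mm above its centre, fully down 11 mm below: a vertical prong fits at all angles.
- blue_flap (a joint): Angle of the blue flap (blue-topped locker), rad: 0 shut and upright, growing as its top swings towards the robot and down about the hinge at its bottom; stop at 1.05 (60 degrees). Starts at 0 to 0.25. Friction: 1 to 2 N at the eye moves it and it stays where left, but beyond about 0.8 it may sink to the stop by itself.
- white_flap (a joint): Angle of the white flap on the other, white-topped locker with the same eye, measured likewise; it starts at 0 to 0.06 and is to be left alone. Both lockers are 180 mm wide, 110 deep, 235 high; with a flap shut its eye reaches 241 mm above the table, so carry the rod higher than that over them.
Things that resemble listed ones, but are neither listed nor needed, are in the scene too. What is shaped like the part that bears blue_eye but red is not meant.

How it is judged:
By the outcome, as a careful person would: the job done as asked, in the order asked, and still so for the second after the job is handed in, with the robot touching nothing.
It also fails if it takes over 72 s, if anything falls off the work surface, if the arm or the gripper's body presses on something with over 40 N, if the wrist force passes 120 N, or if a joint passes its speed limit or range.

## Robot

A 7-joint arm with a two-finger parallel gripper is mounted at the origin on the work surface. World frame = base frame: x ahead of the robot, y to its left, z up, the work surface at z = 0. Lengths are in m, angles in rad, forces in N, time in s.
With the tool pointing down it reaches from about 0.425 to 0.825 m from the base axis. Payload 3.6 kg.
Tool frame: the origin (TCP) lies between the finger pads; the fingertips stand 17 mm ahead of it and the grasp point (between the pads) lies 2 mm behind it (manip.tcp_to_tips is the distance from the TCP to the fingertips, in m); z points along the fingers, y is the line along which they close (so a half turn about z gives the same grasp; the last joint's range is limited). The gripper opens to 93 mm and grips with 3 to 60 N. Pads are 15 mm wide; open, the fingers measure 128 mm over their backs; the gripper's body (75 mm by 188 mm) begins 65 mm behind the grasp point.
Start: joints at [1.224, 0.615, -0.013, 1.423, 0.008, 1.103, -0.04], TCP at [0.204, -0.617, 0.236] pointing down, gripper open.
Joint ranges: [-3.12, 3.12], [-0.3, 2.06], [-1.34, 1.32], [0.26, 2.42], [-1.36, 4.5], [0.01, 1.98], [-2.84, 2.84]. Speed limits (rad/s): [2.79, 2.79, 3.14, 3.14, 3.14, 3.14, 3.14].

## Interface

Orientations are given as [roll, pitch, yaw] about the fixed x, y, z axes, in that order (R = Rz(yaw) Ry(pitch) Rx(roll)).
In Python, from bench import manip gives the robot as it stands. The module is installed in compiled form; this text tells all that it offers.
- The arm moves only by the shell command python3 -m crank 'ROWS' [FORCE]. ROWS is JSON, a list that holds one entry, the list of rows, each a list of 7 numbers: the closure, from -1 (fully open) to 1 (shut), so that 0 is half open, then the shift along the tool's x, y, z in m, then the turn, a rotation vector about the tool's x, y, z in rad. In form: [[[fingers, x, y, z, ax, ay, az], ...]]. A call has 1 to 5 rows; each row shifts and turns the commanded pose from where the row before left it, along the tool's axes as they then stand; what a row does not reach is not made up. A row lasts 1/12 s, in which the tool goes at most 41.7 mm and 7.16 degrees, less where a joint would pass 70% of its speed; a pose out of reach is approached as far as the arm can. A call with a gripper value outside its range is refused whole. The fingers move at their own pace and stop on an object; FORCE is the grip in N (left out, the last holds). Time passes only in rows, so rows that do not move let the fingers close. It gives the time, the measured TCP pose, the force, the opening and the grip force at its end, in the units of the state.
- manip.observe(): the state, without advancing time (a new reading comes with each control period).
- manip.get_image(name): name is "scene" or "top" or "wrist"; returns the picture (420x560x3 uint8, red, green, blue); there is no depth.
- manip.camera_info(name): a dict with "fov_y" (degrees; the focal length in pixels is half the picture's height over the tangent of half this angle, whatever the lens; pixels are square), "cx", "cy" (the principal point, pixels), "origin" and "rotation" of the camera in the world; the wrist camera has in their place "tool_from_camera" (4x4, takes a point from camera to tool coordinates, whose origin is the TCP and whose axes are the flange's). Camera axes: x right, y down, z forward; pixel columns grow to the right and rows downward; lengths in m; the calibration is good to about 2 mm. A picture is of the moment at which its call begins: read the wrist's pose just before it. camera_info takes no time and is no camera call.
- manip.sign_off(): hands the job in; it is judged then, once.
The state is a dict: "clock": time; "joints": joint angles; "joint_velocities": joint speeds; "effort": joint torques, N m; "tool_pos": TCP position; "eef_rot": TCP orientation; "force": force on the tool from outside, world axes, zero at the start; "ft_torque": the same for the moment, N m; "gripper_width": opening from 0.0 (shut) to 1.0 (fully open); "grip_force": force on a finger pad.
Only numpy, scipy, OpenCV 4.12 (cv2) and the standard library are available. Lean on these libraries where they do the work, as an engineer would, in place of code of your own. Each camera call takes 0.05 s, during which the arm holds its last target. There are 200 camera calls.

## Working session

There is one attempt and no reset: what is moved stays moved. The work goes in short steps, Python scripts to look and compute and a shell command to move; the robot and the scene stay as the last step left them, time stands still between calls to the robot, and variables do not carry over. Pictures are saved under pics/ and viewed, at most 10 in all, crops included, and the job is handed in when it is done.

```bash
mkdir -p pics; cat > h.py <<'E'
import numpy as np, cv2
from bench import manip
from scipy.spatial.transform import Rotation as R
def shot(n,f=None):
    s=manip.observe(); im=manip.get_image(n)
    if f: cv2.imwrite('pics/'+f,cv2.cvtColor(im,cv2.COLOR_RGB2BGR))
    return s,im
def cam(n,s=None):
    c=manip.camera_info(n); f=210/np.tan(np.radians(c['fov_y'])/2)
    if 'origin' in c: return f,c['cx'],c['cy'],np.array(c['origin']),np.array(c['rotation'])
    T=np.array(c['tool_from_camera']); Rt=R.from_euler('xyz',s['eef_rot']).as_matrix()
    return f,c['cx'],c['cy'],np.array(s['tool_pos'])+Rt@T[:3,3],Rt@T[:3,:3]
def ray(C,u,v):
    f,cx,cy,o,r=C; return o,r@np.array([(u-cx)/f,(v-cy)/f,1])
def onz(C,u,v,z):
    o,d=ray(C,u,v); return o+d*(z-o[2])/d[2]
def proj(C,p):
    f,cx,cy,o,r=C; q=r.T@(np.array(p)-o); return cx+f*q[0]/q[2],cy+f*q[1]/q[2]
def tri(C1,p1,C2,p2):
    o1,d1=ray(C1,*p1);o2,d2=ray(C2,*p2)
    t=np.linalg.lstsq(np.c_[d1,-d2],o2-o1,rcond=None)[0]
    a,b=o1+t[0]*d1,o2+t[1]*d2; return (a+b)/2,np.linalg.norm(a-b)
E
python3 - <<'E'
from h import *
for n in('scene','top'):
    shot(n,n+'0.png'); i=manip.camera_info(n); print(n,i)
s,im=shot('wrist','wrist0.png');print(s,manip.camera_info('wrist'))
a=cv2.imread('pics/scene0.png');b=cv2.imread('pics/top0.png')
E
```

```text
scene {'fov_y': 44.867556841117455, 'cx': 280.7785828594043, 'cy': 213.60107150457995, 'origin': array([ 1.02852779, -0.38562672,  1.12692772]), 'rotation': array([-2.53659601e+00,  7.41333738e-04,  8.94617912e-01])}
top {'fov_y': 54.512817047616814, 'cx': 281.14733835162383, 'cy': 213.6282751166926, 'origin': array([0.39348309, 0.00705987, 1.08802653]), 'rotation': array([-3.03134119,  0.02948227, -1.54422518])}
{'clock': 0.1, 'joints': array([ 1.22449866,  0.61578735, -0.01260823,  1.4246912 ,  0.00809387,
        1.10338059, -0.04040039]), 'joint_velocities': array([ 5.32301451e-04, -2.08084341e-03,  1.05939835e-03, -5.23630842e-03,
        7.01389099e-05,  7.32383551e-05, -9.70960033e-04]), 'effort': array([ 1.64814279e-03, -4.60040367e+01,  2.10364996e-01, -1.66243172e+01,
       -6.11565378e-02,  1.69389864e-02,  8.02634827e-05]), 'tool_pos': array([ 0.20414953, -0.61642706,  0.23463552]), 'eef_rot': array([-3.13937629e+00,  2.47061350e-05,  3.19852907e-01]), 'force': array([0.44146732, 1.09608198, 0.15362278]), 'ft_torque': array([-0.01466796, -0.01482538,  0.02458087]), 'grip_force': 0.0, 'gripper_width': 1.001261905823188} {'fov_y': 65.76525890852231, 'cx': 277.90965042863985, 'cy': 213.61449686134048, 'tool_from_camera': array([[ 3.53833702e-04, -9.69044668e-01, -2.46885207e-01,
         6.88959207e-02],
       [ 9.99999536e-01,  5.63964753e-04, -7.80417350e-04,
        -6.43949369e-04],
       [ 8.95493827e-04, -2.46884817e-01,  9.69044419e-01,
        -1.49506777e-01],
       [ 0.00000000e+00,  0.00000000e+00,  0.00000000e+00,
         1.00000000e+00]])}
```

View pics/scene0.png

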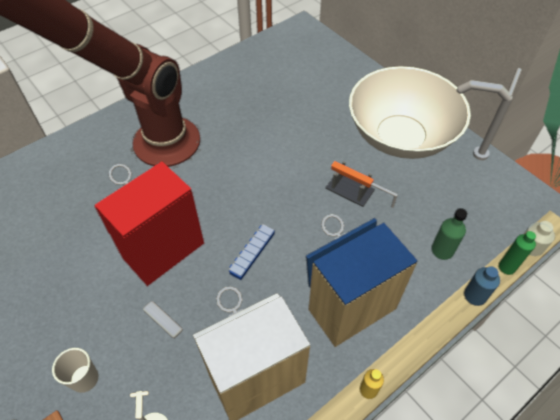

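View pics/top0.png

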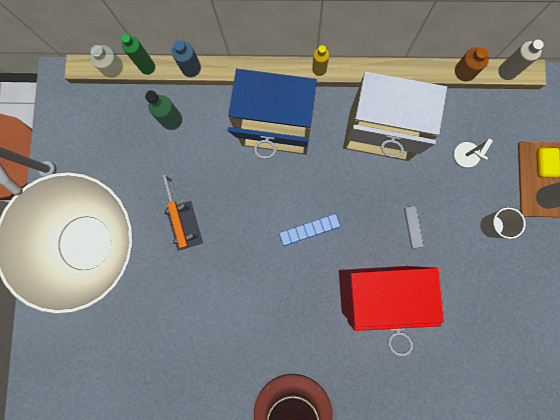

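The top view shows three lockers with eyes: blue-topped (272,97) with its eye at about (265,147), white-topped (403,103) with its eye at (392,148), and red (391,298) with its eye at (400,343). The blue-topped one is meant. The orange hook rod is at (177,220) with its hook at (167,178), in a stand. Next I measure, and confirm with an enlarged crop.

```bash
sed -i "s/np.array(c\['rotation'\])$/R.from_euler('xyz',c['rotation']).as_matrix()/" h.py
python3 - <<'E'
from h import *
T=cv2.imread('pics/top0.png');S=cv2.imread('pics/scene0.png')
CT,CS=cam('top'),cam('scene')
for n,I,C in(('top',T,CT),('scene',S,CS)):
    h=cv2.cvtColor(I,cv2.COLOR_BGR2HSV); m=cv2.inRange(h,(5,180,150),(16,255,255))
    k,l,st,c=cv2.connectedComponentsWithStats(m)
    for i in range(1,k):
        if st[i,4]>150:
            pts=np.argwhere(l==i)[:,::-1].astype(np.float32); print(n,st[i],c[i],cv2.minAreaRect(pts)); print(onz(C,*c[i],.073))
print(proj(CT,[0,0,0]),proj(CS,[0,0,0]))
a=cv2.resize(T[50:260,140:330],None,fx=2.1,fy=2.6*0.8,interpolation=cv2.INTER_CUBIC)
b=cv2.resize(S[140:340,290:430],None,fx=2.18,fy=2.18,interpolation=cv2.INTER_CUBIC)
cv2.imwrite('pics/crop1.png',np.hstack([a[:436],b[:a.shape[0]]]) if a.shape[0]<=436 else np.hstack([a[:436],b]))
E
```

```text
top [168 201  19  47 356] [176.82022472 224.35955056] ((176.68470764160156, 224.08827209472656), (46.45338439941406, 7.742230415344238), 74.35775756835938)
[0.47175676 0.30200446 0.073     ]
scene [333 163  39  22 226] [352.05752212 173.14159292] ((352.04388427734375, 172.90487670898438), (41.207393646240234, 5.936657428741455), 24.775142669677734)
[0.47631501 0.30003092 0.073     ]
(np.float64(292.4119039958079), np.float64(414.27632412750495)) (np.float64(166.36218331765704), np.float64(140.9383768951471))
```

View pics/crop1.png

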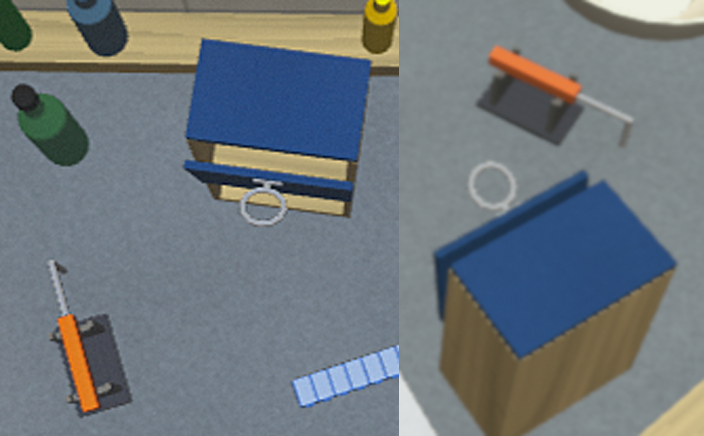

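The crop confirms it: the one orange-handled rod in its stand, hook away from the robot, and the blue-topped locker's ring at top (265.7,149) and scene (333,225).

```bash
python3 - <<'E'
from h import *
CT,CS=cam('top'),cam('scene')
print('eye',tri(CT,(265.7,149),CS,(333.1,225.3)))
print('white eye',tri(CT,(392,148),CS,(229,299)))
cs=[(203,40),(370,62),(355,160),(188,137)]
P=np.array([onz(CT,140+u/2.1,50+v/2.08,.235) for u,v in cs]);print('roof',P.round(3))
for a,b in((0,1),(3,2),(0,3),(1,2)):
    d=P[b]-P[a];print(np.degrees(np.arctan2(d[1],d[0])),np.linalg.norm(d))
print('handle ends',onz(CT,140+66/2.1,50+316/2.08,.07),onz(CT,140+91/2.1,50+411/2.08,.07),'hook',onz(CT,140+53/2.1,50+263/2.08,.065))
print('red roof',[onz(CT,*p,.235)[:2].round(3) for p in((340,270),(437,267),(442,325),(355,330))])
E
```

```text
eye (array([0.63127241, 0.07396346, 0.21836751]), np.float64(0.002623346752526746))
white eye (array([ 0.63576982, -0.19954833,  0.22578213]), np.float64(0.0001091496148177399))
roof [[ 0.804  0.141  0.235]
 [ 0.782 -0.034  0.235]
 [ 0.676 -0.02   0.235]
 [ 0.698  0.153  0.235]]
-97.16411519771614 0.17633922522121728
-97.20021173567518 0.17428697583442834
173.83214367871386 0.10683476494792617
172.73153949845656 0.10692859372102453
handle ends [0.52881497 0.31983334 0.07      ] [0.41397064 0.28319789 0.07      ] hook [0.59524571 0.34116984 0.065     ]
red roof [array([ 0.373, -0.09 ]), array([ 0.384, -0.288]), array([ 0.268, -0.297]), array([ 0.253, -0.122])]
```

```bash
cat >> h.py <<'E'
def plan(*wps):
    """wps: (x,y,z,yaw_deg) ; prints total tool-frame shift per leg, and turn about tool z"""
    s=manip.observe(); p=np.array(s['tool_pos']); r=R.from_euler('xyz',s['eef_rot'])
    print('t%.2f'%s['clock'],p.round(4),np.array(s['eef_rot']).round(4),'j',s['joints'].round(2),'F',np.round(s['force'],1),'w%.3f g%.1f'%(s['gripper_width'],s['grip_force']))
    for x,y,z,yaw in wps:
        t=R.from_euler('xyz',[np.pi,0,np.radians(yaw)]); d=r.inv().apply(np.array([x,y,z])-p); w=(r.inv()*t).as_rotvec()
        print((x,y,z,yaw),'shift mm',(d*1000).round(1),'turn',w.round(4),'rows>=',max(np.linalg.norm(d)/.0417,np.linalg.norm(w)/.125).round(1)); p=np.array([x,y,z]); r=t
E
python3 -c "
from h import *
plan((.45,-.45,.45,18),(.55,-.05,.45,18),(.473,.301,.28,18))"
```

```text
t0.15 [ 0.2041 -0.6165  0.2347] [-3.1395  0.      0.3198] j [ 1.22  0.62 -0.01  1.42  0.01  1.1  -0.04] F [ 0.5 -0.5 -0.2] w1.001 g0.0
(0.45, -0.45, 0.45, 18) shift mm [ 285.7  -81.2 -215.1] turn [-0.0021  0.      0.0057] rows>= 8.8
(0.55, -0.05, 0.45, 18) shift mm [ 218.7 -349.5   -0. ] turn [0. 0. 0.] rows>= 9.9
(0.473, 0.301, 0.28, 18) shift mm [  35.2 -357.6  170. ] turn [0. 0. 0.] rows>= 9.5
```

```bash
r='python3 -m crank'
$r '[[[-1,0.028,-0.008,-0.024,0,0,0],[-1,0.028,-0.008,-0.024,0,0,0],[-1,0.028,-0.008,-0.024,0,0,0],[-1,0.028,-0.008,-0.024,0,0,0],[-1,0.028,-0.008,-0.024,0,0,0]]]'
$r '[[[-1,0.029,-0.008,-0.024,0,0,0],[-1,0.029,-0.008,-0.024,0,0,0],[-1,0.029,-0.008,-0.024,0,0,0],[-1,0.029,-0.008,-0.024,0,0,0],[-1,0.029,-0.008,-0.024,0,0,0]]]'
$r '[[[-1,0.018,-0.029,0,0,0,0],[-1,0.018,-0.029,0,0,0,0],[-1,0.018,-0.029,0,0,0,0],[-1,0.018,-0.029,0,0,0,0],[-1,0.018,-0.029,0,0,0,0]]]'
$r '[[[-1,0.018,-0.029,0,0,0,0],[-1,0.018,-0.029,0,0,0,0],[-1,0.018,-0.029,0,0,0,0],[-1,0.018,-0.029,0,0,0,0],[-1,0.018,-0.029,0,0,0,0]]]'
python3 -c "
from h import *
plan((.55,-.05,.45,18),(.473,.301,.28,18))"
```

```text
clock: 0.57
tool_pos: [0.3256, -0.5338, 0.3565]
eef_rot: [-3.141, 0.0, 0.32]
force: [-0.2, 0.1, -0.6]
gripper_width: 0.998
grip_force: 0.0
clock: 0.98
tool_pos: [0.4505, -0.4503, 0.4767]
eef_rot: [-3.141, 0.0, 0.32]
force: [0.8, -1.3, 0.7]
gripper_width: 1.001
grip_force: 0.0
clock: 1.4
tool_pos: [0.4896, -0.2838, 0.4753]
eef_rot: [-3.141, 0.001, 0.32]
force: [-0.2, 0.1, 0.3]
gripper_width: 1.0
grip_force: 0.0
clock: 1.82
tool_pos: [0.5293, -0.1179, 0.4755]
eef_rot: [-3.141, 0.001, 0.32]
force: [0.4, 0.9, 0.5]
gripper_width: 0.997
grip_force: 0.0
t1.82 [ 0.5293 -0.1179  0.4755] [-3.1413e+00  6.0000e-04  3.1980e-01] j [ 0.27  0.32 -0.14  1.26  0.04  1.57 -1.11] F [0.4 0.9 0.5] w0.997 g0.0
(0.55, -0.05, 0.45, 18) shift mm [ 41.  -57.9  25.5] turn [-0.0003  0.0006  0.0056] rows>= 1.8
(0.473, 0.301, 0.28, 18) shift mm [  35.2 -357.6  170. ] turn [0. 0. 0.] rows>= 9.5
```

```bash
r='python3 -m crank'
$r '[[[-1,0.006,-0.034,0.016,0,0,0],[-1,0.006,-0.034,0.016,0,0,0],[-1,0.006,-0.034,0.016,0,0,0],[-1,0.006,-0.034,0.016,0,0,0]]]'
$r '[[[-1,0.006,-0.034,0.016,0,0,0],[-1,0.006,-0.034,0.016,0,0,0],[-1,0.006,-0.034,0.016,0,0,0],[-1,0.006,-0.034,0.016,0,0,0]]]'
$r '[[[-1,0.006,-0.035,0.016,0,0,0],[-1,0.006,-0.035,0.016,0,0,0],[-1,0.006,-0.035,0.016,0,0,0],[-1,0.006,-0.035,0.016,0,0,0],[-1,0,0,0,0,0,0]]]'
python3 - <<'E'
from h import *
s,im=shot('wrist','wrist1.png');C=cam('wrist',s)
h=cv2.cvtColor(im,cv2.COLOR_RGB2HSV); m=cv2.inRange(h,(3,180,120),(17,255,255))
k,l,st,c=cv2.connectedComponentsWithStats(m);i=1+st[1:,4].argmax()
pts=np.argwhere(l==i)[:,::-1].astype(np.float32);q=cv2.minAreaRect(pts);print(st[i],q)
b=np.array([onz(C,*p,.075)[:2] for p in cv2.boxPoints(q)]);print(b.round(4),b.mean(0))
for j in(0,1):
    d=b[j+1]-b[j];print(np.linalg.norm(d),np.degrees(np.arctan2(d[1],d[0])))
plan((*b.mean(0),.063,18))
E
```

```text
clock: 2.15
tool_pos: [0.5087, 0.0186, 0.4108]
eef_rot: [-3.142, 0.0, 0.32]
force: [0.4, 0.0, -0.6]
gripper_width: 1.0
grip_force: 0.0
clock: 2.48
tool_pos: [0.4887, 0.1551, 0.3469]
eef_rot: [3.141, 0.0, 0.32]
force: [0.2, 0.4, -0.0]
gripper_width: 0.999
grip_force: 0.0
clock: 2.9
tool_pos: [0.4628, 0.302, 0.2802]
eef_rot: [-3.136, 0.007, 0.333]
force: [-0.8, -0.0, 1.3]
gripper_width: 0.995
grip_force: 0.0
[273 177  16  58 649] ((280.5, 205.5), (57.0, 15.0), 90.0)
[[0.4779 0.3151]
 [0.4832 0.2996]
 [0.4214 0.2776]
 [0.4158 0.2939]] [0.44957993 0.29653944]
0.016422451294165048 -70.85016568174744
0.06558506567505888 -160.45223370362075
t2.95 [0.465  0.2982 0.2815] [-3.1398  0.0051  0.3288] j [-0.41  0.44 -0.3   1.63  0.14  1.1  -1.99] F [-0.4 -0.2 -0.5] w1.003 g0.0
(np.float64(0.44957992853490514), np.float64(0.29653944163270757), 0.063, 18) shift mm [-14.   -3.  218.5] turn [-0.0018  0.0051  0.0146] rows>= 5.3
```

View pics/wrist1.png

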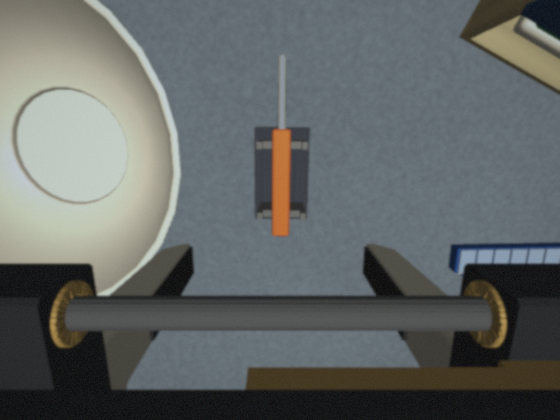

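The wrist view shows the handle from (282,129) to (281,236), with the rod tip at (282,56). It lies almost parallel to the picture columns.

```bash
python3 - <<'E'
from h import *
s,im=shot('wrist');C=cam('wrist',s)
a=im.astype(int); m=((a[...,0]-a[...,2]>70)&(a[...,0]>140)).astype(np.uint8); m[245:]=0; m[:,:262]=0;m[:,302:]=0
ys,xs=np.nonzero(m);print(ys.min(),ys.max(),xs.min(),xs.max())
q=[onz(C,xs[ys<ys.min()+12].mean(),ys.min()-.5,.075),onz(C,xs[ys>ys.max()-12].mean(),ys.max()+.5,.075)]
q[0]=onz(C,xs[ys<ys.min()+12].mean(),ys.min()-.5,.075)
d=q[0]-q[1];c=(q[0]+q[1])/2;print(q,np.linalg.norm(d),np.degrees(np.arctan2(d[1],d[0])),c)
print('tip',onz(C,282,56,.065))
plan((c[0],c[1],.12,np.degrees(np.arctan2(d[1],d[0]))),(c[0],c[1],.063,np.degrees(np.arctan2(d[1],d[0]))))
E
```

```text
130 236 268 285
[array([0.5294317 , 0.32369859, 0.075     ]), array([0.41637109, 0.28540317, 0.075     ])] 0.11937018047535546 18.712056009640815 [0.47290139 0.30455088 0.075     ]
tip [0.60095724 0.34158197 0.065     ]
t3.00 [0.467  0.2954 0.2825] [3.1414e+00 2.8000e-03 3.2380e-01] j [-0.4   0.43 -0.3   1.63  0.14  1.1  -1.99] F [-0.1 -0.1  0.3] w1.000 g0.0
(np.float64(0.4729013921842619), np.float64(0.3045508831205449), 0.12, np.float64(18.712056009640815)) shift mm [  9.   -6.8 162.5] turn [ 0.0002  0.0028 -0.0028] rows>= 3.9
(np.float64(0.4729013921842619), np.float64(0.3045508831205449), 0.063, np.float64(18.712056009640815)) shift mm [-0. -0. 57.] turn [0. 0. 0.] rows>= 1.4
```

```bash
r='python3 -m crank'
$r '[[[-1,0.002,-0.002,0.03,0,0,0],[-1,0.002,-0.002,0.03,0,0,0],[-1,0.002,-0.001,0.03,0,0,0],[-1,0,0,0.02,0,0,0],[-1,0,0,0,0,0,0]]]'
$r '[[[-1,0,0,0,0,0,0],[-1,0,0,0,0,0,0],[-1,0,0,0,0,0,0]]]'
cat > hm.py <<'E'
from h import *
s,im=shot('wrist');C=cam('wrist',s)
a=im.astype(int); m=((a[...,0]-a[...,2]>70)&(a[...,0]>140)&(a[...,0]-a[...,1]>50)).astype(np.uint8); m[285:]=0
k,l,st,c=cv2.connectedComponentsWithStats(m);i=1+st[1:,4].argmax();print(st[i])
ys,xs=np.nonzero(l==i)
p=np.polyfit(ys,xs,1)
q=[onz(C,np.polyval(p,v),v,.075) for v in (ys.min()-.5,ys.max()+.5)]
d=q[0]-q[1];c=(q[0]+q[1])/2;print(q,np.linalg.norm(d),np.degrees(np.arctan2(d[1],d[0])),c)
plan((c[0],c[1],.063,np.degrees(np.arctan2(d[1],d[0]))))
E
python3 hm.py
```

```text
clock: 3.42
tool_pos: [0.4713, 0.2968, 0.17]
eef_rot: [3.138, 0.008, 0.317]
force: [-0.1, -0.5, 0.5]
gripper_width: 0.999
grip_force: 0.0
clock: 3.67
tool_pos: [0.4738, 0.301, 0.1759]
eef_rot: [-3.141, -0.004, 0.319]
force: [-0.4, 0.5, 0.3]
gripper_width: 1.003
grip_force: 0.0
[ 262  145   25  140 3325]
[array([0.52895498, 0.32331838, 0.075     ]), array([0.41969449, 0.28651157, 0.075     ])] 0.11529351899103968 18.617236010046383 [0.47432474 0.30491498 0.075     ]
t3.72 [0.4736 0.3011 0.1757] [-3.1407 -0.0039  0.319 ] j [-0.43  0.55 -0.27  1.76  0.19  0.85 -2.04] F [0.1 0.  0.2] w0.998 g0.0
(np.float64(0.4743247362682609), np.float64(0.3049149773192589), 0.063, np.float64(18.617236010046383)) shift mm [  1.4  -3.3 112.7] turn [-0.0009 -0.0039 -0.0059] rows>= 2.7
```

```bash
r='python3 -m crank'
$r '[[[-1,0,-0.002,0.03,0,0,-0.006],[-1,0,-0.001,0.03,0,0,0],[-1,0,0,0.03,0,0,0],[-1,0,0,0.022,0,0,0],[-1,0,0,0,0,0,0]]]'
$r '[[[-1,0,0,0,0,0,0],[-1,0,0,0,0,0,0],[-1,0,0,0,0,0,0]]]'
$r '[[[1,0,0,0,0,0,0],[1,0,0,0,0,0,0],[1,0,0,0,0,0,0],[1,0,0,0,0,0,0],[1,0,0,0,0,0,0]]]' 45
$r '[[[1,0,0,0,0,0,0],[1,0,0,0,0,0,0],[1,0,0,0,0,0,0],[1,0,0,0,0,0,0],[1,0,0,0,0,0,0]]]'
```

```text
clock: 4.13
tool_pos: [0.4696, 0.302, 0.0588]
eef_rot: [3.139, 0.006, 0.326]
force: [-0.3, -1.4, -0.6]
gripper_width: 1.002
grip_force: 0.0
clock: 4.38
tool_pos: [0.4728, 0.3047, 0.0639]
eef_rot: [-3.14, -0.004, 0.326]
force: [-0.4, 0.4, -0.8]
gripper_width: 0.998
grip_force: 0.0
clock: 4.8
tool_pos: [0.4715, 0.3037, 0.0619]
eef_rot: [-3.141, -0.0, 0.326]
force: [-0.7, 0.8, -0.6]
gripper_width: 0.694
grip_force: 0.0
clock: 5.22
tool_pos: [0.4714, 0.3036, 0.0616]
eef_rot: [-3.142, 0.0, 0.326]
force: [-0.2, 0.5, 0.6]
gripper_width: 0.336
grip_force: 0.0
```

```bash
r='python3 -m crank'
$r '[[[1,0,0,0,0,0,0],[1,0,0,0,0,0,0],[1,0,0,0,0,0,0],[1,0,0,0,0,0,0],[1,0,0,0,0,0,0]]]'
$r '[[[1,0,0,0,0,0,0],[1,0,0,0,0,0,0],[1,0,0,-0.01,0,0,0],[1,0,0,-0.02,0,0,0],[1,0,0,-0.02,0,0,0]]]'
python3 -c "
from h import *
plan((.47,.304,.36,18.7))"
```

```text
clock: 5.63
tool_pos: [0.4714, 0.3036, 0.0617]
eef_rot: [3.142, 0.0, 0.326]
force: [-0.3, -0.4, -0.2]
gripper_width: 0.213
grip_force: 45.0
clock: 6.05
tool_pos: [0.4707, 0.3033, 0.112]
eef_rot: [3.141, 0.002, 0.326]
force: [0.7, 0.6, -1.0]
gripper_width: 0.211
grip_force: 45.0
t6.05 [0.4707 0.3033 0.112 ] [3.1412e+00 2.3000e-03 3.2620e-01] j [-0.45  0.64 -0.25  1.82  0.23  0.71 -2.07] F [ 0.7  0.6 -1. ] w0.211 g45.0
(0.47, 0.304, 0.36, 18.7) shift mm [  -1.    -0.8 -248. ] turn [ 0.0004  0.0023 -0.0002] rows>= 5.9
```

```bash
r='python3 -m crank'
$r '[[[1,0,0,-0.04,0,0,0],[1,0,0,-0.04,0,0,0],[1,0,0,-0.04,0,0,0],[1,0,0,-0.04,0,0,0],[1,0,0,-0.04,0,0,0]]]'
$r '[[[1,0,0,-0.01,0,0,0],[1,0,0,0,0,0,0]]]'
python3 -c "
from h import *
plan((.47,.30,.33,-20),(.509,.1185,.33,-20))"
```

```text
clock: 6.47
tool_pos: [0.4706, 0.3033, 0.3145]
eef_rot: [-3.141, -0.0, 0.326]
force: [1.8, 0.2, -1.3]
gripper_width: 0.21
grip_force: 45.0
clock: 6.63
tool_pos: [0.4724, 0.3049, 0.3262]
eef_rot: [-3.139, -0.009, 0.326]
force: [0.3, 0.6, -1.1]
gripper_width: 0.212
grip_force: 45.0
t6.63 [0.4724 0.3049 0.3262] [-3.139  -0.0087  0.326 ] j [-0.41  0.41 -0.31  1.54  0.13  1.2  -1.99] F [ 0.3  0.6 -1.1] w0.212 g45.0
(0.47, 0.3, 0.33, -20) shift mm [-3.8  3.9 -3.9] turn [-0.0054 -0.0075  0.6751] rows>= 5.4
(0.509, 0.1185, 0.33, -20) shift mm [ 98.7 157.2   0. ] turn [0. 0. 0.] rows>= 4.5
```

```bash
r='python3 -m crank'
$r '[[[1,0,0,0,0,0,0.11],[1,0,0,0,0,0,0.11],[1,0,0,0,0,0,0.11],[1,0,0,0,0,0,0.11],[1,0,0,0,0,0,0.11]]]'
$r '[[[1,0,0,0,0,0,0.11],[1,0,0,0,0,0,0.015],[1,0.016,0.027,0,0,0,0],[1,0.016,0.027,0,0,0,0],[1,0.016,0.027,0,0,0,0]]]'
$r '[[[1,0.016,0.027,0,0,0,0],[1,0.016,0.027,0,0,0,0],[1,0.015,0.022,0,0,0,0],[1,0,0,0,0,0,0],[1,0,0,0,0,0,0]]]'
$r '[[[1,0,0,0,0,0,0],[1,0,0,0,0,0,0],[1,0,0,0,0,0,0]]]'
python3 - <<'E'
from h import *
shot('wrist','wrist2.png');a=cv2.imread('pics/wrist2.png')
shot('top','top2.png');shot('scene','scene2.png')
t=cv2.imread('pics/top2.png')[60:260,140:340];s=cv2.imread('pics/scene2.png')[130:330,270:470]
cv2.imwrite('pics/c2.png',np.vstack([np.hstack([cv2.resize(x,(400,400),interpolation=cv2.INTER_CUBIC) for x in(t,s)])]))
plan((.509,.1185,.33,-20),(.509,.1185,.24,-20))
E
```

```text
clock: 7.05
tool_pos: [0.4701, 0.3027, 0.319]
eef_rot: [3.137, 0.004, -0.23]
force: [0.7, -0.4, -0.7]
gripper_width: 0.21
grip_force: 45.0
clock: 7.47
tool_pos: [0.4878, 0.21, 0.3199]
eef_rot: [3.139, 0.003, -0.345]
force: [0.5, -1.0, -1.1]
gripper_width: 0.212
grip_force: 45.0
clock: 7.88
tool_pos: [0.5066, 0.1214, 0.3203]
eef_rot: [3.139, 0.002, -0.352]
force: [-0.3, 0.5, -1.5]
gripper_width: 0.211
grip_force: 45.0
clock: 8.13
tool_pos: [0.5064, 0.1253, 0.3213]
eef_rot: [-3.141, 0.001, -0.346]
force: [-0.2, 0.5, -1.0]
gripper_width: 0.211
grip_force: 45.0
t8.28 [0.5067 0.1246 0.3216] [-3.1414e+00  3.0000e-04 -3.4710e-01] j [-0.21  0.34 -0.1   1.65  0.04  1.15 -2.24] F [-0.   0.7 -1. ] w0.212 g45.0
(0.509, 0.1185, 0.33, -20) shift mm [ 4.2  4.9 -8.4] turn [-0.0002  0.0003  0.002 ] rows>= 0.3
(0.509, 0.1185, 0.24, -20) shift mm [ 0. -0. 90.] turn [0. 0. 0.] rows>= 2.2
```

View pics/wrist2.png

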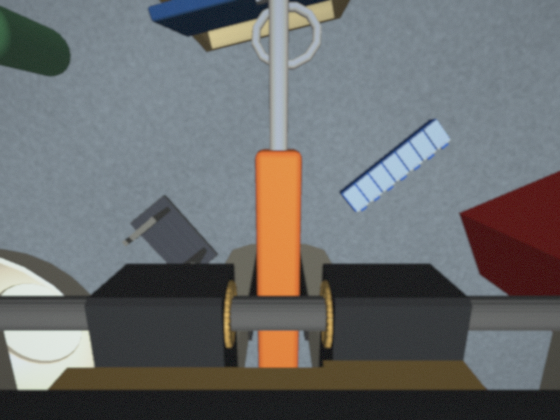

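View pics/c2.png

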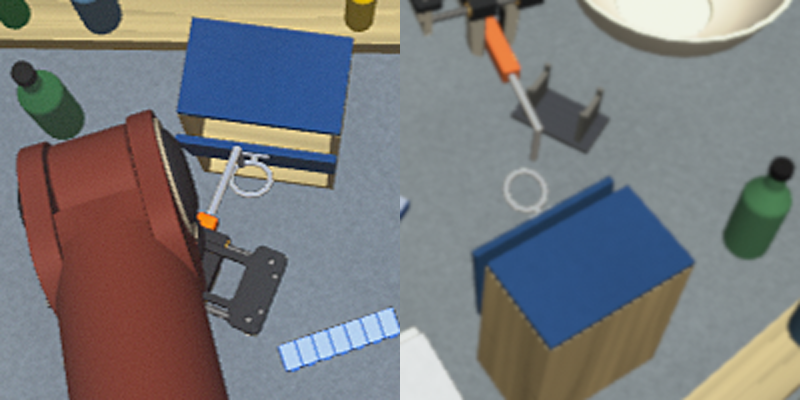

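The rod is held firmly and level. The blue ring shows at wrist (287,35), top (266,149.5) and scene (333,225). I'll cross-check the eye and the prong position before lowering.

```bash
python3 - <<'E'
from h import *
s=manip.observe();C=cam('wrist',s);CT,CS=cam('top'),cam('scene')
print('eye TS',tri(CT,(266,149.5),CS,(333,225)),'wrist',onz(C,287,35,.218),'WT',tri(C,(287,35),CT,(266,149.5)),'WS',tri(C,(287,35),CS,(333,225)))
p=np.array(s['tool_pos']);y=s['eef_rot'][2];h=p+[.13*np.cos(y),.13*np.sin(y),.0033]
print('hook exp',h,'top elbow',onz(CT,258.5,135.5,h[2]+.004),'scene exp px tip',proj(CS,h-[0,0,.054]),'top exp px elbow',proj(CT,h))
E
```

```text
eye TS (array([0.63041951, 0.07371462, 0.21855313]), np.float64(0.0036994315471396764)) wrist [0.63061872 0.07422436 0.218     ] WT (array([0.63303763, 0.07300349, 0.2062717 ]), np.float64(0.0006514596529669099)) WS (array([0.63088946, 0.07479877, 0.21881915]), np.float64(0.001335096169420988))
hook exp [0.62896123 0.08035333 0.32487729] top elbow [0.62666499 0.07913429 0.32887729] scene exp px tip (np.float64(336.16776267595156), np.float64(209.05852540138181)) top exp px elbow (np.float64(258.0840668547875), np.float64(134.95421883113497))
```

```bash
r='python3 -m crank'
$r '[[[1,0.004,0.005,0,0,0,0],[1,0,0,0,0,0,0],[1,0,0,0,0,0,0],[1,0,0,0.01,0,0,0],[1,0,0,0.01,0,0,0]]]'
$r '[[[1,0,0,0.015,0,0,0],[1,0,0,0.015,0,0,0],[1,0,0,0.015,0,0,0],[1,0,0,0.015,0,0,0],[1,0,0,0,0,0,0]]]'
$r '[[[1,0,0,0,0,0,0],[1,0,0,0,0,0,0],[1,0,0,0,0,0,0]]]'
python3 - <<'E'
from h import *
shot('wrist','wrist3.png')
shot('top','top3.png');shot('scene','scene3.png')
t=cv2.imread('pics/top3.png')[100:180,220:320];s=cv2.imread('pics/scene3.png')[180:260,290:390]
cv2.imwrite('pics/c3.png',np.hstack([cv2.resize(x,(400,320),interpolation=cv2.INTER_CUBIC) for x in(t,s)]))
plan()
s=manip.observe();p=np.array(s['tool_pos']);y=s['eef_rot'][2];print(p+[.13*np.cos(y),.13*np.sin(y),.0033-.025])
E
```

```text
clock: 8.7
tool_pos: [0.5095, 0.1176, 0.3021]
eef_rot: [-3.14, -0.002, -0.349]
force: [0.4, 0.2, -0.3]
gripper_width: 0.212
grip_force: 45.0
clock: 9.12
tool_pos: [0.5072, 0.117, 0.239]
eef_rot: [3.138, 0.005, -0.349]
force: [-0.1, -0.9, -0.7]
gripper_width: 0.209
grip_force: 45.0
clock: 9.37
tool_pos: [0.5098, 0.1178, 0.2429]
eef_rot: [-3.14, -0.002, -0.349]
force: [0.5, -0.3, -0.9]
gripper_width: 0.209
grip_force: 45.0
t9.52 [0.5095 0.1177 0.2425] [-3.1405e+00 -1.4000e-03 -3.4920e-01] j [-0.2   0.41 -0.1   1.78  0.05  0.95 -2.24] F [ 0.1  0.6 -1.4] w0.210 g45.0
[0.63162729 0.07320972 0.22082873]
```

View pics/c3.png

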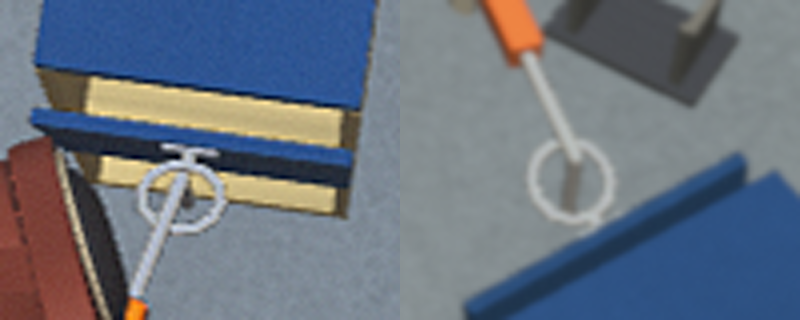

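The prong hangs inside the blue ring in both views (top crop 185,195; scene crop 572,185). I'll now pull along the arc.

```bash
r='python3 -m crank'
$r '[[[1,-0.007,0.0015,0.001,0,0,0],[1,-0.007,0.0015,0.001,0,0,0],[1,-0.006,0.0014,0.004,0,0,0],[1,-0.006,0.0014,0.004,0,0,0],[1,-0.006,0.0014,0.004,0,0,0]]]'
$r '[[[1,-0.005,0.0012,0.005,0,0,0],[1,-0.005,0.0012,0.005,0,0,0],[1,-0.005,0.0012,0.005,0,0,0],[1,0,0,0,0,0,0],[1,0,0,0,0,0,0]]]'
python3 - <<'E'
from h import *
plan();shot('top','top4.png');shot('scene','scene4.png')
t=cv2.imread('pics/top4.png')[100:180,220:320];s=cv2.imread('pics/scene4.png')[180:260,290:390]
cv2.imwrite('pics/c4.png',np.hstack([cv2.resize(x,(400,320),interpolation=cv2.INTER_CUBIC) for x in(t,s)]))
E
```

```text
clock: 9.93
tool_pos: [0.476, 0.1218, 0.2274]
eef_rot: [-3.141, -0.001, -0.349]
force: [1.9, 0.5, -3.3]
gripper_width: 0.213
grip_force: 45.0
clock: 10.35
tool_pos: [0.4602, 0.1234, 0.2122]
eef_rot: [3.14, 0.002, -0.349]
force: [0.7, 0.5, -0.3]
gripper_width: 0.212
grip_force: 45.0
t10.35 [0.4602 0.1234 0.2122] [ 3.1404e+00  1.9000e-03 -3.4910e-01] j [-0.23  0.38 -0.1   1.94  0.05  0.83 -2.28] F [ 0.7  0.5 -0.3] w0.212 g45.0
```

View pics/c4.png

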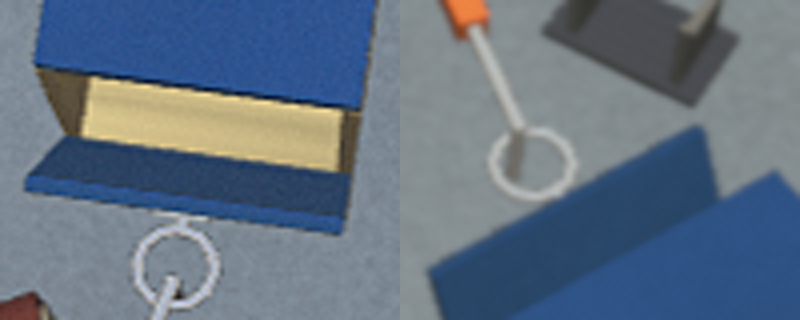

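The prong pulls the ring's robot side and the flap follows (ring at top crop (176,266)). Continuing to the stop.

```bash
r='python3 -m crank'
$r '[[[1,-0.004,0.001,0.006,0,0,0],[1,-0.004,0.001,0.006,0,0,0],[1,-0.004,0.001,0.006,0,0,0],[1,-0.003,0.0006,0.006,0,0,0],[1,-0.003,0.0006,0.006,0,0,0]]]'
$r '[[[1,-0.003,0.0006,0.007,0,0,0],[1,-0.003,0.0006,0.007,0,0,0],[1,-0.002,0.0005,0.007,0,0,0],[1,-0.002,0.0005,0.007,0,0,0],[1,0,0,0,0,0,0]]]'
$r '[[[1,-0.002,0.0005,0,0,0,0],[1,-0.002,0.0005,0,0,0,0],[1,-0.002,0.0005,0,0,0,0],[1,0,0,0,0,0,0],[1,0,0,0,0,0,0]]]'
python3 - <<'E'
from h import *
plan();shot('top','top5.png');shot('scene','scene5.png')
t=cv2.imread('pics/top5.png')[100:180,220:320];s=cv2.imread('pics/scene5.png')[180:260,290:390]
cv2.imwrite('pics/c5.png',np.hstack([cv2.resize(x,(400,320),interpolation=cv2.INTER_CUBIC) for x in(t,s)]))
h=np.array([.690,.067,.110]);u=np.array([.992,-.122,0])
for th in(40,50,60):
    a=np.radians(th+18.4);e=h-u*.1233*np.sin(a)+[0,0,.1233*np.cos(a)];print(th,e.round(3),np.round(proj(cam('top'),e),1)-[220,100],np.round(proj(cam('scene'),e),1)-[290,180])
E
```

```text
clock: 10.87
tool_pos: [0.4432, 0.1256, 0.1821]
eef_rot: [-3.141, -0.001, -0.349]
force: [3.6, -1.2, -3.4]
gripper_width: 0.21
grip_force: 45.0
clock: 11.28
tool_pos: [0.4339, 0.1267, 0.1537]
eef_rot: [-3.141, -0.002, -0.349]
force: [6.5, -1.7, -4.4]
gripper_width: 0.211
grip_force: 45.0
clock: 11.7
tool_pos: [0.4339, 0.127, 0.1557]
eef_rot: [-3.135, -0.014, -0.351]
force: [13.8, -3.4, -5.3]
gripper_width: 0.213
grip_force: 45.0
t11.70 [0.4339 0.127  0.1557] [-3.1347 -0.0139 -0.3513] j [-0.27  0.43 -0.1   2.08  0.07  0.62 -2.33] F [13.8 -3.4 -5.3] w0.213 g45.0
40 [0.586 0.08  0.175] [43.3 73.2] [29.3 41.6]
50 [0.576 0.081 0.155] [43.3 78.9] [26.4 43.3]
60 [0.57  0.082 0.135] [43.5 83.1] [24.4 46.3]
```

View pics/c5.png

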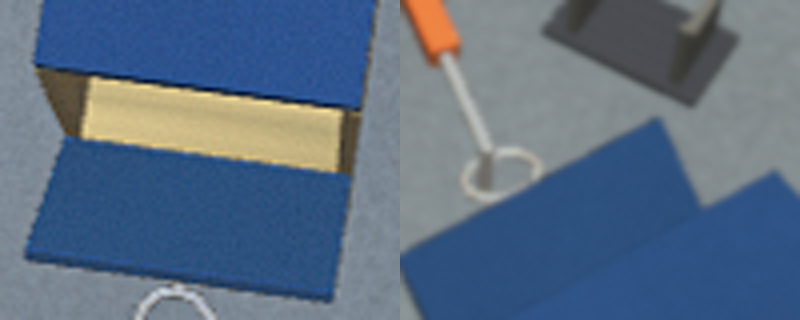

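The ring now reads scene crop (502,174), and the front edge of the flap runs (25,260)–(333,300) in the top crop. The 14 N pull suggests the stop, so I'll check the flap's angle from its front edge.

```bash
python3 - <<'E'
from h import *
h=np.array([.690,.067,.110]);u=np.array([.992,-.122,0]);w=np.array([.122,.992,0])
for th in(45,50,55,60):
    a=np.radians(th);e=h-u*(.11*np.sin(a)+.01*np.cos(a))+[0,0,.11*np.cos(a)-.01*np.sin(a)]
    print(th,*[(np.array(proj(cam('top'),e+k*w))-[220,100]).round(1)*4 for k in(.09,-.09)],*[(np.array(proj(cam('scene'),e+k*w))-[290,180]).round(1)*4+[400,0] for k in(.09,-.09)])
e=h+[0,0,0]
print('hinge',*[(np.array(proj(cam('top'),h+k*w))-[220,100]).round(1)*4 for k in(.09,-.09)])
E
```

```text
45 [ 22.4 234. ] [334.8 278. ] [668.8 116.4] [401.6 258.8]
50 [ 23.2 247.2] [333.2 290.8] [660.8 116.8] [395.6 258.4]
55 [ 24.  259.2] [331.2 302.8] [654.  118.8] [390.4 259.2]
60 [ 25.2 270. ] [330.  313.2] [647.6 122. ] [386.  261.6]
hinge [ 63.6 129.2] [351.6 168.8]
```

```bash
python3 -m crank '[[[1,-0.002,0.0005,0,0,0,0],[1,-0.002,0.0005,0,0,0,0],[1,0,0,0,0,0,0],[1,0,0,0,0,0,0],[1,0,0,0,0,0,0]]]'
python3 - <<'E'
from h import *
CT,CS=cam('top'),cam('scene');h=np.array([.690,.067,.110]);u=np.array([.992,-.122,0])
p,e=tri(CT,(226.25,165),CS,(354.25,209.5));print('corner',p,e,'r',-(p-h)@u)
plan()
# edge of blue flap in top view columns 235..300: profile, before(5) and now
shot('top','top6.png');shot('scene','scene6.png')
for f in('top4','top5','top6'):
    im=cv2.imread(f'pics/{f}.png').astype(int)
    o=[]
    for c in(232,240,248,290,298):
        b=im[:,c,0]-im[:,c,2]; r=np.nonzero(b[120:185]>45)[0]; o.append((120+r.max()) if len(r) else None)
    print(f,o)
for f in('scene4','scene5','scene6'):
    im=cv2.imread(f'pics/{f}.png').astype(int); b=(im[...,0]-im[...,2]>45)
    print(f,[(c,np.nonzero(b[195:290,c])[0].min()+195 if b[195:290,c].any() else None) for c in(345,350,353,355,357,360)])
E
```

```text
clock: 12.22
tool_pos: [0.4339, 0.1269, 0.1565]
eef_rot: [-3.131, -0.021, -0.353]
force: [19.5, -5.4, -7.1]
gripper_width: 0.211
grip_force: 45.0
corner [0.60613319 0.16847281 0.16498273] 0.0026030791319861754 r 0.09557556244025701
t12.22 [0.4339 0.1269 0.1565] [-3.1311 -0.0213 -0.353 ] j [-0.27  0.42 -0.09  2.09  0.08  0.61 -2.34] F [19.5 -5.4 -7.1] w0.211 g45.0
top4 [np.int64(148), np.int64(149), np.int64(150), np.int64(156), np.int64(157)]
top5 [np.int64(165), np.int64(166), np.int64(167), np.int64(173), np.int64(174)]
top6 [np.int64(164), np.int64(166), np.int64(167), np.int64(173), np.int64(174)]
scene4 [(345, np.int64(221)), (350, np.int64(219)), (353, np.int64(217)), (355, np.int64(216)), (357, np.int64(215)), (360, np.int64(213))]
scene5 [(345, np.int64(214)), (350, np.int64(212)), (353, np.int64(210)), (355, np.int64(211)), (357, np.int64(215)), (360, np.int64(221))]
scene6 [(345, np.int64(214)), (350, np.int64(212)), (353, np.int64(210)), (355, np.int64(210)), (357, np.int64(214)), (360, np.int64(221))]
```

Front-edge triangulation gives about 54–55°, yet the pull force keeps rising. The wire is probably held by friction on the prong, so I'll relax the pull and lower the rod so that it carries the ring down.

```bash
r='python3 -m crank'
$r '[[[1,0.003,-0.0007,0.001,0,0,0],[1,0.003,-0.0007,0.003,0,0,0],[1,0.001,0,0.004,0,0,0],[1,0,0,0.004,0,0,0],[1,0,0,0,0,0,0]]]'
cat > fl.py <<'E'
from h import *
import sys
plan();n=sys.argv[1]
shot('top',f'top{n}.png');shot('scene',f'scene{n}.png')
im=cv2.imread(f'pics/top{n}.png').astype(int)
print([120+np.nonzero((im[:,c,0]-im[:,c,2])[120:185]>45)[0].max() for c in(232,240,248,290,298)])
im=cv2.imread(f'pics/scene{n}.png').astype(int); b=(im[...,0]-im[...,2]>45)
print([np.nonzero(b[195:290,c])[0].min()+195 for c in(345,350,353,355,357,360)])
E
python3 fl.py 7
```

```text
clock: 12.73
tool_pos: [0.432, 0.127, 0.1424]
eef_rot: [-3.139, -0.004, -0.35]
force: [6.5, -0.5, -2.7]
gripper_width: 0.213
grip_force: 45.0
t12.73 [0.432  0.127  0.1424] [-3.1392 -0.0044 -0.3496] j [-0.27  0.45 -0.1   2.09  0.08  0.6  -2.34] F [ 6.5 -0.5 -2.7] w0.213 g45.0
[np.int64(168), np.int64(169), np.int64(170), np.int64(176), np.int64(177)]
[np.int64(214), np.int64(211), np.int64(211), np.int64(215), np.int64(219), np.int64(225)]
```

The flap moved another ~5° (edge +3 px), which confirms it. I'll lower further until it stops changing.

```bash
r='python3 -m crank'
$r '[[[1,0.002,0,0.003,0,0,0],[1,0,0,0.003,0,0,0],[1,0,0,0.003,0,0,0],[1,0,0,0,0,0,0],[1,0,0,0,0,0,0]]]'
python3 fl.py 8
$r '[[[1,0,0,0.003,0,0,0],[1,0,0,0.003,0,0,0],[1,0,0,0,0,0,0],[1,0,0,0,0,0,0]]]'
python3 fl.py 9
```

```text
clock: 13.25
tool_pos: [0.4318, 0.1267, 0.1335]
eef_rot: [-3.141, -0.001, -0.348]
force: [5.4, 0.4, -1.7]
gripper_width: 0.212
grip_force: 45.0
t13.25 [0.4318 0.1267 0.1335] [-3.1408e+00 -7.0000e-04 -3.4850e-01] j [-0.27  0.47 -0.09  2.1   0.08  0.58 -2.33] F [ 5.4  0.4 -1.7] w0.212 g45.0
[np.int64(168), np.int64(169), np.int64(170), np.int64(176), np.int64(177)]
[np.int64(214), np.int64(211), np.int64(211), np.int64(215), np.int64(219), np.int64(225)]
clock: 13.68
tool_pos: [0.4317, 0.1265, 0.1276]
eef_rot: [-3.141, -0.001, -0.349]
force: [5.8, -0.2, -2.2]
gripper_width: 0.208
grip_force: 45.1
t13.68 [0.4317 0.1265 0.1276] [-3.1411e+00 -6.0000e-04 -3.4890e-01] j [-0.27  0.48 -0.09  2.11  0.08  0.56 -2.34] F [ 5.8 -0.2 -2.2] w0.208 g45.1
[np.int64(168), np.int64(169), np.int64(170), np.int64(176), np.int64(177)]
[np.int64(214), np.int64(211), np.int64(211), np.int64(215), np.int64(219), np.int64(225)]
```

The flap is at its stop, with no change over a further 15 mm of lowering. Now I'll centre the prong in the ring and lift it out.

```bash
r='python3 -m crank'
$r '[[[1,0.005,-0.001,-0.002,0,0,0],[1,0.005,-0.001,-0.002,0,0,0],[1,0.005,-0.001,-0.002,0,0,0],[1,0.001,0,0,0,0,0],[1,0,0,0,0,0,0]]]'
python3 fl.py 10
$r '[[[1,0,0,-0.01,0,0,0],[1,0,0,-0.015,0,0,0],[1,0,0,-0.015,0,0,0],[1,0,0,-0.015,0,0,0],[1,0,0,-0.015,0,0,0]]]'
$r '[[[1,0,0,-0.015,0,0,0],[1,0,0,-0.03,0,0,0],[1,0,0,-0.03,0,0,0],[1,0,0,-0.035,0,0,0],[1,0,0,0,0,0,0]]]'
python3 fl.py 11
```

```text
clock: 14.2
tool_pos: [0.447, 0.1232, 0.1335]
eef_rot: [3.141, 0.001, -0.35]
force: [-0.5, -0.2, -1.3]
gripper_width: 0.21
grip_force: 45.0
t14.20 [0.447  0.1232 0.1335] [ 3.1406e+00  1.4000e-03 -3.5030e-01] j [-0.25  0.48 -0.09  2.06  0.08  0.6  -2.32] F [-0.5 -0.2 -1.3] w0.210 g45.0
[np.int64(168), np.int64(169), np.int64(171), np.int64(176), np.int64(177)]
[np.int64(214), np.int64(211), np.int64(211), np.int64(215), np.int64(219), np.int64(225)]
clock: 14.72
tool_pos: [0.4465, 0.1236, 0.2041]
eef_rot: [3.141, 0.002, -0.349]
force: [0.1, 0.4, -1.1]
gripper_width: 0.208
grip_force: 45.0
clock: 15.13
tool_pos: [0.4502, 0.1249, 0.3197]
eef_rot: [-3.134, -0.01, -0.349]
force: [0.7, -0.5, -1.1]
gripper_width: 0.21
grip_force: 45.0
t15.13 [0.4502 0.1249 0.3197] [-3.1338 -0.0099 -0.3491] j [-0.23  0.24 -0.11  1.8   0.03  1.09 -2.27] F [ 0.7 -0.5 -1.1] w0.210 g45.0
[np.int64(168), np.int64(169), np.int64(170), np.int64(176), np.int64(177)]
[np.int64(214), np.int64(211), np.int64(211), np.int64(215), np.int64(219), np.int64(225)]
```

```bash
python3 - <<'E'
from h import *
shot('wrist','wrist4.png')
for f in('wrist2','wrist3','wrist4'):
    a=cv2.imread(f'pics/{f}.png').astype(int); m=(a[...,2]-a[...,0]>70)&(a[...,2]>140)&(a[...,2]-a[...,1]>50); m[250:]=0;m[:,:230]=0;m[:,330:]=0
    ys,xs=np.nonzero(m); print(f,ys.min(),[(xs[ys==r].min(),xs[ys==r].max()) for r in(170,240)])
plan((.46,.25,.32,-20),(.4715,.3037,.32,18.68),(.4715,.3037,.0625,18.68))
E
```

```text
wrist2 150 [(np.int64(256), np.int64(300)), (np.int64(257), np.int64(299))]
wrist3 150 [(np.int64(256), np.int64(300)), (np.int64(257), np.int64(299))]
wrist4 150 [(np.int64(256), np.int64(300)), (np.int64(257), np.int64(299))]
t15.28 [0.4464 0.1235 0.3131] [ 3.1407e+00  1.4000e-03 -3.4910e-01] j [-0.23  0.25 -0.11  1.81  0.03  1.09 -2.27] F [-0.5  0.9 -1.5] w0.213 g45.0
(0.46, 0.25, 0.32, -20) shift mm [ -30.5 -123.5   -7. ] turn [0.0009 0.0014 0.    ] rows>= 3.1
(0.4715, 0.3037, 0.32, 18.68) shift mm [ -7.6 -54.4  -0. ] turn [ 0.      0.     -0.6751] rows>= 5.4
(0.4715, 0.3037, 0.0625, 18.68) shift mm [  0.   -0.  257.5] turn [0. 0. 0.] rows>= 6.2
```

```bash
r='python3 -m crank'
$r '[[[1,-0.007,-0.035,0,0,0,0],[1,-0.007,-0.035,0,0,0,0],[1,-0.008,-0.036,0,0,0,0],[1,-0.008,-0.036,0,0,0,0],[1,-0.008,-0.036,0,0,0,0]]]'
$r '[[[1,0,0,0,0,0,-0.11],[1,0,0,0,0,0,-0.11],[1,0,0,0,0,0,-0.11],[1,0,0,0,0,0,-0.11],[1,0,0,0,0,0,-0.11]]]'
$r '[[[1,0,0,0,0,0,-0.11],[1,0,0,0,0,0,-0.015],[1,0,0,0,0,0,0],[1,0,0,0,0,0,0],[1,0,0,0,0,0,0]]]'
python3 -c "
from h import *
plan((.4715,.3037,.11,18.68),(.4715,.3037,.0625,18.68))"
```

```text
clock: 15.7
tool_pos: [0.4715, 0.3048, 0.3113]
eef_rot: [3.137, 0.003, -0.349]
force: [0.5, -0.5, -1.2]
gripper_width: 0.211
grip_force: 45.0
clock: 16.12
tool_pos: [0.4714, 0.3033, 0.311]
eef_rot: [3.139, 0.005, 0.207]
force: [-0.5, 0.1, -0.9]
gripper_width: 0.212
grip_force: 45.0
clock: 16.53
tool_pos: [0.4723, 0.3037, 0.313]
eef_rot: [3.141, 0.001, 0.324]
force: [0.6, 0.3, -1.6]
gripper_width: 0.213
grip_force: 45.0
t16.53 [0.4723 0.3037 0.313 ] [3.1412e+00 1.3000e-03 3.2420e-01] j [-0.4   0.43 -0.33  1.56  0.14  1.18 -2.  ] F [ 0.6  0.3 -1.6] w0.213 g45.0
(0.4715, 0.3037, 0.11, 18.68) shift mm [ -0.5  -0.3 203. ] turn [ 0.0004  0.0013 -0.0018] rows>= 4.9
(0.4715, 0.3037, 0.0625, 18.68) shift mm [ 0.  -0.  47.5] turn [0. 0. 0.] rows>= 1.1
```

```bash
r='python3 -m crank'
$r '[[[1,0,0,0.04,0,0,-0.002],[1,0,0,0.04,0,0,0],[1,0,0,0.04,0,0,0],[1,0,0,0.04,0,0,0],[1,0,0,0.03,0,0,0]]]'
$r '[[[1,0,0,0.013,0,0,0],[1,0,0,0,0,0,0],[1,0,0,0,0,0,0],[1,0,0,0,0,0,0]]]'
$r '[[[1,0,0,0.012,0,0,0],[1,0,0,0.012,0,0,0],[1,0,0,0.012,0,0,0],[1,0,0,0.010,0,0,0],[1,0,0,0,0,0,0]]]'
python3 -c "
from h import *
plan((.4715,.3037,.0620,18.68))"
```

```text
clock: 16.95
tool_pos: [0.4715, 0.303, 0.1208]
eef_rot: [3.14, 0.003, 0.327]
force: [0.6, -0.4, -1.7]
gripper_width: 0.21
grip_force: 45.0
clock: 17.28
tool_pos: [0.4736, 0.3049, 0.112]
eef_rot: [-3.141, -0.003, 0.327]
force: [0.3, -0.4, -0.5]
gripper_width: 0.213
grip_force: 45.0
clock: 17.7
tool_pos: [0.4725, 0.3037, 0.0643]
eef_rot: [3.141, 0.001, 0.328]
force: [-0.1, 0.3, -1.0]
gripper_width: 0.209
grip_force: 45.0
t17.70 [0.4725 0.3037 0.0643] [3.1412e+00 6.0000e-04 3.2750e-01] j [-0.46  0.71 -0.24  1.85  0.27  0.61 -2.11] F [-0.1  0.3 -1. ] w0.209 g45.0
(0.4715, 0.3037, 0.062, 18.68) shift mm [-0.9 -0.3  2.3] turn [0.0004 0.0006 0.0015] rows>= 0.1
```

```bash
r='python3 -m crank'
$r '[[[1,-0.001,0,0.002,0,0,0],[1,0,0,0,0,0,0],[1,0,0,0,0,0,0],[0.5,0,0,0,0,0,0],[0.2,0,0,0,0,0,0]]]'
$r '[[[-1,0,0,0,0,0,0],[-1,0,0,0,0,0,0],[-1,0,0,0,0,0,0],[-1,0,0,0,0,0,0],[-1,0,0,0,0,0,0]]]'
$r '[[[-1,0,0,0,0,0,0],[-1,0,0,0,0,0,0],[-1,0,0,0,0,0,0],[-1,0,0,0,0,0,0],[-1,0,0,0,0,0,0]]]'
```

```text
clock: 18.12
tool_pos: [0.4722, 0.3041, 0.0635]
eef_rot: [-3.141, -0.002, 0.328]
force: [-0.7, 0.9, 0.1]
gripper_width: 0.28
grip_force: 0.0
clock: 18.53
tool_pos: [0.4717, 0.3037, 0.0627]
eef_rot: [-3.142, -0.0, 0.328]
force: [-0.5, -0.1, 0.1]
gripper_width: 0.633
grip_force: 0.0
clock: 18.95
tool_pos: [0.4717, 0.3037, 0.0627]
eef_rot: [-3.141, -0.0, 0.328]
force: [-0.3, -0.0, 0.0]
gripper_width: 0.977
grip_force: 0.0
```

Opened. Now I retreat straight up and look.

```bash
r='python3 -m crank'
$r '[[[-1,0,0,-0.02,0,0,0],[-1,0,0,-0.04,0,0,0],[-1,0,0,-0.04,0,0,0],[-1,0,0,-0.04,0,0,0],[-1,0,0,-0.04,0,0,0]]]'
$r '[[[-1,-0.01,0,-0.035,0,0,0],[-1,-0.01,0,-0.03,0,0,0],[-1,0,0,0,0,0,0],[-1,0,0,0,0,0,0],[-1,0,0,0,0,0,0]]]'
python3 fl.py 12; python3 - <<'E'
from h import *
shot('wrist','wrist5.png')
a=cv2.imread('pics/top12.png')[60:260,140:340];b=cv2.imread('pics/scene12.png')[130:330,270:470];w=cv2.imread('pics/wrist5.png')[0:300,130:430]
cv2.imwrite('pics/fin.png',np.hstack([cv2.resize(x,(266,266),interpolation=cv2.INTER_CUBIC) for x in(a,b,w)]))
for f in('top0','top12'):
    im=cv2.imread(f'pics/{f}.png').astype(int);m=(im[...,2]-im[...,0]>90)&(im[...,2]-im[...,1]>60);m[:190]=0;m[260:]=0;m[:,:150]=0;m[:,230:]=0
    y,x=np.nonzero(m);print(f,len(x),x.mean() if len(x) else 0,y.mean() if len(x) else 0)
p=cv2.absdiff(cv2.imread('pics/top0.png')[60:170,340:450],cv2.imread('pics/top12.png')[60:170,340:450]);print('white diff',p.max(),(p>30).sum())
E
```

```text
clock: 19.37
tool_pos: [0.4712, 0.3034, 0.2446]
eef_rot: [-3.142, 0.0, 0.328]
force: [0.7, 0.5, -0.8]
gripper_width: 0.999
grip_force: 0.0
clock: 19.78
tool_pos: [0.4524, 0.2967, 0.307]
eef_rot: [3.141, 0.001, 0.328]
force: [-0.6, 0.3, -0.2]
gripper_width: 1.0
grip_force: 0.0
t19.78 [0.4524 0.2967 0.307 ] [3.1409e+00 1.1000e-03 3.2770e-01] j [-0.39  0.4  -0.34  1.62  0.14  1.15 -2.01] F [-0.6  0.3 -0.2] w1.000 g0.0
[np.int64(168), np.int64(169), np.int64(171), np.int64(176), np.int64(177)]
[np.int64(214), np.int64(211), np.int64(211), np.int64(215), np.int64(219), np.int64(225)]
top0 375 176.68266666666668 224.144
top12 166 179.8734939759036 236.1987951807229
white diff 29 0
```

View pics/fin.png

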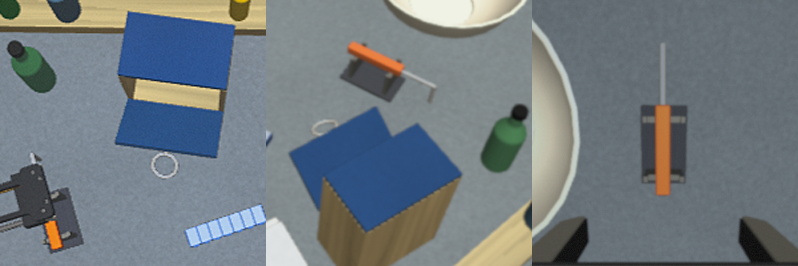

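The blue flap is fully down, with its ring free at (165,165). The rod lies in both saddles with its hook as at the start (scene panel 375,60; wrist panel 662,150). The white flap is unchanged.

```bash
python3 -c "
from bench import manip
print(manip.sign_off())"
```

```text
the job is handed in; nothing more can be done
None
```

Job handed in after about 20 s of robot time: the cameras show the blue flap fully down at its stop, the rod back in both saddles with its hook as at the start, and the white flap unmoved.

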